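# Dip the oil level of a marine gearbox and hold the dipstick out for reading

## Robot

A 7-joint arm with a two-finger parallel gripper is mounted at the origin on the work surface. World frame = base frame: x ahead of the robot, y to its left, z up, the work surface at z = 0. Lengths are in m, angles in rad, forces in N, time in s.
With the tool pointing down it reaches from about 0.4 to 0.925 m from the base axis. Payload 5.6 kg.
Tool frame: the origin (TCP) lies between the finger pads; the fingertips stand 14 mm ahead of it and the grasp point (between the pads) lies 5 mm behind it; z points along the fingers, y is the line along which they close (so a half turn about z gives the same grasp; the last joint's range is limited). The gripper opens to 85 mm and grips with 20 to 120 N. Pads are 22 mm wide; open, the fingers measure 114 mm over their backs; the gripper's body (76 mm by 85 mm) begins 54 mm behind the grasp point. The pads swing forward as they close: fully open they stand 13 mm farther back than shut.
Start: joints at [-1.357, 0.468, -0.012, 1.603, 0.006, 1.071, -0.056], TCP at [0.165, 0.629, 0.245] pointing down, gripper open.
Joint ranges: [-2.53, 2.53], [-0.31, 2.02], [-1.57, 1.55], [0.28, 2.44], [-1.29, 4.43], [0.15, 1.84], [-2.92, 2.92]. Speed limits (rad/s): [2.57, 2.57, 3.14, 3.14, 3.14, 3.14, 3.14].

## Interface

Orientations are given as a rotation vector (axis times angle).
In Python, from station import robot, grip, sensors, grab_frame, camera_info gives the robot as it stands. Calls block until the motion is done:
- robot.reach(position, orientation): joint-space move of the TCP to a pose.
- robot.movel(position, velocity=0.15, rotation=None): straight line of the TCP; rotation=None keeps the orientation; velocity is the mean speed in m/s.
- robot.set_joints(angles): joint-space move.
- grip(opening, force=None): finger opening in m; force is the grip in N (None keeps the last); returns when the fingers have stopped.
- robot.sleep(seconds).
- robot.inverse_kinematics(position, orientation): joint angles nearest the present ones, or None.
- sensors.get_state(): the state.
- grab_frame(name): name is "scene" or "top" or "wrist"; returns the picture (480x640x3 uint8, blue, green, red); there is no depth.
- camera_info(name): a dict with "intrinsics" (3x3 intrinsics, pixels), "k1" (the pictures are not rectified: a ray, as slopes to the right and down, at radius r is drawn at 1 + k1 r^2 times it, then the intrinsics apply), "extrinsics" (4x4, takes a point from world to camera coordinates). Camera axes: x right, y down, z forward; pixel columns grow to the right and rows downward; lengths in m; the calibration is good to about 2 mm. A picture is of the moment at which its call begins: read the wrist's pose just before it. camera_info takes no time and is no camera call; for the wrist camera it gives the pose at the moment of the call.
A pose or a line that the arm cannot do raises robot.MotionError and nothing moves.
- robot.job_done(): hands the job in; it is judged then, once.
The state is a dict: "time": time; "joint_positions": joint angles; "qd": joint speeds; "joint_efforts": joint torques, N m; "tool_pos": TCP position; "eef_rot": TCP orientation; "force": force on the tool from outside, world axes, zero at the start; "ft_torque": the same for the moment, N m; "opening": finger opening in m; "grasp_force": force on a finger pad.
Only numpy, scipy, OpenCV 4.12 (cv2) and the standard library are available. Lean on these libraries where they do the work, as an engineer would, in place of code of your own. Each camera call takes 0.05 s, during which the arm holds its last target. There are 200 camera calls.

## Task

Take the gearbox dipstick that lies across the drip tray, push it down its inclined guide tube on the gearbox until you feel the collar stop on the tube's mouth, without forcing it, and draw it right out again. Then hold the dipstick level with its marked face up and its tip over the drip tray, about a hand's width above the tray's rim, so that the oil mark can be read; finish like that, with the dipstick still held steady in the gripper. Leave the oil can, screwdriver, terminal box and joystick where they are, and do not shove the tray about.

Things in the scene. Friction and masses are not known exactly. Their poses are not given: they have to be found in the camera images.
- gearbox: Grey cast marine gearbox, fixed. Origin on the work surface under it, z up, x along its shaft: round engine flange (212 mm across, top at z 225 mm) at x -100, input shaft to -145, steel output coupling to +160 mm. Case: x -37 to 89, y -75 to 75, 205 mm high, breather to 222 mm; shift lever on the -y side. The dipstick guide tube leaves its +y side, rising outward at 40 degrees above level.
- tube: The dipstick's steel guide tube, fixed to the gearbox, 18 mm outside, 28 mm at the flared mouth. Origin: centre of the mouth, 175 mm above the work surface (in the gearbox frame at x 30, y 175 mm). z: bore axis, out of the mouth, 40 degrees above level towards the gearbox's +y. Bore 12 mm across, widening to about 21 mm in the last 20 mm at the mouth, 170 mm deep.
- dip_grip (a point): Centre of the dipstick's black handle, flat-sided, 64 mm long (x), 16 wide (y), 18 high (z); at the start it sticks out beyond the tray, 41 mm above the work surface. Dipstick axes (same at its three points): x along the rod from handle to tip, z out of the marked face (up at the start), y across. A wire pull ring reaches 53 mm behind this point.
- dip_collar (a point): Centre of the tip-side face of the dipstick's collar, a rubber disc 31 mm across and 6 mm thick, 41 mm from the handle's centre towards the tip. This face stops against the tube's mouth: then this point lies at the tube's origin, to 1 mm or 2.
- dip_tip (a point): Tip end of the dipstick: 160 mm from the collar's face, 201 mm from the handle's centre. The rod is a flat steel bar 8 mm wide and 3 mm thick, narrowed to 5 mm over the last 8 mm, level marks on its upper face near the tip. The whole dipstick weighs 40 to 80 g; it balances about 30 mm from the collar's face towards the tip.
- tray: Dark steel drip tray, loose, about 0.9 kg, 210 mm (x) by 134 mm (y), 40 mm high, walls 4 mm. Origin at the centre of its underside, z up. The dipstick lies flat across its two long rims, roughly along the tray's y, tip towards the tray's -y, handle and collar outside beyond +y.
- oil_mid (a point): Closed grey plastic oil can, 60 x 100 mm, 200 mm high with its cap, standing; point half-way up. Bystander.
- screwdriver_mid (a point): Screwdriver about 200 mm long lying on the bench; point near its middle. Bystander.
- terminals_mid (a point): Open blue compartment box for terminals, 150 x 220 mm, 45 mm high; point at its middle. Bystander.
- joystick_mid (a point): Black rubber-gaitered control lever, 60 mm across at the foot, 106 mm high, standing; point half-way up. Bystander.

How it is judged:
By the outcome, as a careful person would: the job done as asked, in the order asked, and still so for the second after the job is handed in, while the arm keeps its last pose, push and grip.
It also fails if it takes over 50 s, if anything falls off the work surface, if the arm or the gripper's body presses on something with over 40 N, if the wrist force passes 120 N, or if a joint passes its speed limit or range.

## Working session

There is one attempt and no reset: what is moved stays moved. The work goes in short steps, each a Python script; the robot and the scene stay as the last script left them, time stands still between calls to the robot, and variables do not carry over. Pictures are saved under pics/ and viewed, at most 10 in all, crops included, and the job is handed in when it is done.

```bash
mkdir -p pics; ls
python3 - <<'E'
from station import robot, grip, sensors, grab_frame, camera_info
import cv2
for n in ("scene","top"):
    cv2.imwrite(f"pics/{n}0.png",grab_frame(n)); c=camera_info(n); print(n,c)
print(sensors.get_state())
E
```

```text
pics
scene {'intrinsics': array([[470.77222705,   0.        , 317.49797933],
       [  0.        , 470.77222705, 237.40340582],
       [  0.        ,   0.        ,   1.        ]]), 'k1': -0.08653992280149168, 'extrinsics': array([[ 0.18016176,  0.98348211,  0.01745526, -0.00896452],
       [ 0.61678411, -0.09912808, -0.78086554, -0.25985583],
       [-0.76623698,  0.15144824, -0.62445522,  1.50623876],
       [ 0.        ,  0.        ,  0.        ,  1.        ]])}
top {'intrinsics': array([[517.95511183,   0.        , 320.62396   ],
       [  0.        , 517.95511183, 239.55188407],
       [  0.        ,   0.        ,   1.        ]]), 'k1': -0.10055658681991478, 'extrinsics': array([[-0.02188977, -0.99974419,  0.00569178, -0.07907162],
       [-0.97395294,  0.02003917, -0.22586301,  0.63625596],
       [ 0.22569117, -0.01048762, -0.97414245,  1.33280843],
       [ 0.        ,  0.        ,  0.        ,  1.        ]])}
{'time': 0.1, 'joint_positions': array([-1.35699709,  0.46836525, -0.01160515,  1.60354663,  0.00599777,
        1.07139136, -0.0563025 ]), 'qd': array([ 0.0015785 , -0.00202622,  0.00086098, -0.00271386, -0.00120421,
        0.00044676, -0.00054158]), 'joint_efforts': array([ 1.16736424e-03, -5.33518374e+01,  2.14179471e-02, -2.51963335e+01,
        1.15086848e-02,  4.36439455e-03,  5.61132282e-06]), 'tool_pos': array([0.16502735, 0.62819618, 0.2443779 ]), 'eef_rot': array([-4.02361591e-01, -3.11561860e+00,  2.62807729e-03]), 'force': array([ 0.3707253 , -0.15370188, -0.63033553]), 'ft_torque': array([-0.03869679, -0.00888482, -0.03508379]), 'grasp_force': 0.0, 'opening': 0.08545120291449744}
```

View pics/scene0.png

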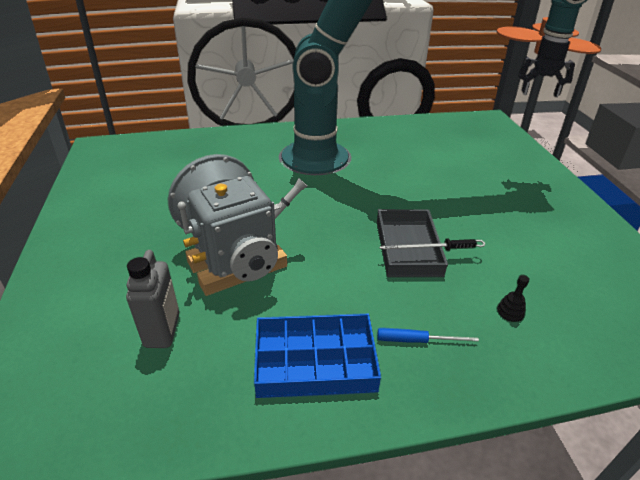

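View pics/top0.png

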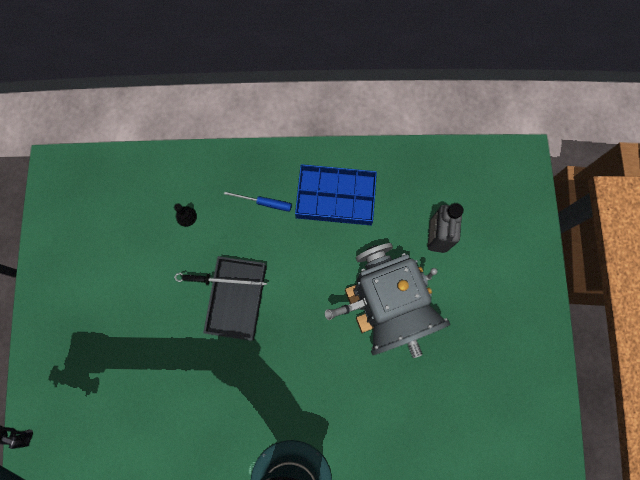

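The scene and top views show the dipstick handle near top (195,278), the tip near (267,283) and the tube mouth near (328,314). In the scene view the mouth is near (303,183) and the handle near (461,244). I'll enlarge both areas.

```bash
cat > h.py <<'E'
import numpy as np, cv2
from scipy.spatial.transform import Rotation as R
from station import robot, grip, sensors, grab_frame, camera_info
def ray(c,px):
    K=c["intrinsics"];E=c["extrinsics"]
    d=cv2.undistortPoints(np.array([[px]],float),K,np.array([c["k1"],0,0,0.]))[0,0]
    # cv2 model x*(1+k1 r^2) matches
    Rw=E[:3,:3]; o=-Rw.T@E[:3,3]; v=Rw.T@np.array([d[0],d[1],1]); return o,v/np.linalg.norm(v)
def atz(c,px,z):
    o,v=ray(c,px); return o+v*(z-o[2])/v[2]
def tri(obs):
    A=np.zeros((3,3));b=np.zeros(3);L=[]
    for c,p in obs:
        o,v=ray(c,p);M=np.eye(3)-np.outer(v,v);A+=M;b+=M@o;L.append((M,o))
    X=np.linalg.solve(A,b); return X,[np.linalg.norm(M@(X-o)) for M,o in L]
def proj(c,X):
    E=c["extrinsics"]; p=cv2.projectPoints(np.array([X],float),cv2.Rodrigues(E[:3,:3])[0],E[:3,3],c["intrinsics"],np.array([c["k1"],0,0,0.]))[0]
    return p.ravel()
E
python3 - <<'E'
from h import *
t=camera_info("top"); s=camera_info("scene")
print("mouth",atz(t,(328,314),.175),atz(s,(303,183),.175))
print("grip",atz(t,(195,278),.041),atz(s,(461,244),.041)); print("tip",atz(t,(267,283),.041),atz(s,(382,247),.041))
for n,p in dict(joy=(186,214),oil=(445,230),box=(337,195),sd=(260,200)).items(): print(n,atz(t,p,.03))
T=cv2.imread("pics/top0.png");S=cv2.imread("pics/scene0.png")
z=lambda I,x,y,w,h:cv2.resize(I[y:y+h,x:x+w],(400,300),interpolation=cv2.INTER_CUBIC)
cv2.imwrite("pics/crop.png",np.vstack([np.hstack([z(T,310,280,80,60),z(S,260,160,80,60)]),np.hstack([z(T,170,250,100,75),z(S,380,210,112,84)])]))
E
```

```text
mouth [ 0.42429768 -0.10536001  0.175     ] [ 0.42842745 -0.10547831  0.175     ]
grip [0.54064944 0.25417021 0.041     ] [0.53954919 0.25512992 0.041     ]
tip [0.52322663 0.05600054 0.041     ] [0.51990846 0.06555857 0.041     ]
joy [0.72697333 0.28867492 0.03      ]
oil [ 0.66491851 -0.44583527  0.03      ]
box [ 0.77417857 -0.14271018  0.03      ]
sd [0.76379332 0.07739989 0.03      ]
```

View pics/crop.png

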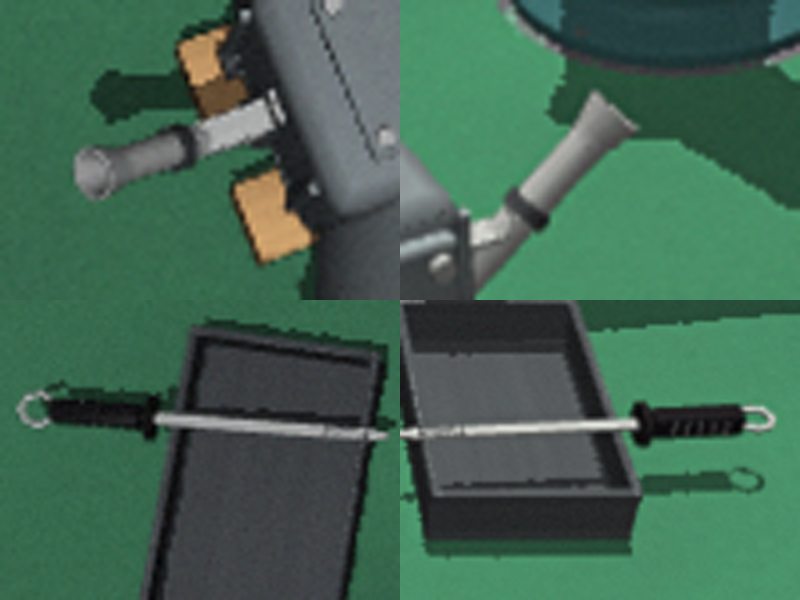

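The crops show the mouth at top (328.4,314.6) and scene (303.4,182), and the tube band at top (347.4,309.4) and scene (285.4,201.6). The handle is at top (195.8,278) and scene (461.8,243.9), the tip at top (266.5,284) and scene (381.5,246).

Run:
```python
from h import *
t=camera_info("top"); s=camera_info("scene")
m=tri([(t,(328.4,314.6)),(s,(303.4,182))]);b=tri([(t,(347.4,309.4)),(s,(285.4,201.6))])
g=tri([(t,(195.75,278)),(s,(461.8,243.9))]);p=tri([(t,(266.5,283.8)),(s,(381.5,246))])
d=m[0]-b[0]; print(m,b,d/np.linalg.norm(d),np.degrees(np.arctan2(d[2],np.hypot(d[0],d[1]))),np.degrees(np.arctan2(d[1],d[0])))
print(g,p, np.linalg.norm(p[0]-g[0]))
M=m[0];G=g[0];h=p[0]-g[0];h[2]=0;h/=np.linalg.norm(h)
def ori(x,roll,flip):  # x=dip x ; tool z = -dip z , tool y = +-dip y
    z=np.array([0,0,1.]);z-=z@x*x;z/=np.linalg.norm(z);y=np.cross(z,x)
    D=np.c_[x,y,z]@R.from_euler('x',roll,degrees=True).as_matrix()
    sg=-1 if flip else 1
    return R.from_matrix(D@np.array([[sg,0,0],[0,-sg,0],[0,0,-1.]]).astype(float)).as_rotvec()
dz=d.copy();dz[2]=0;dz/=np.linalg.norm(dz);tz=dz*np.cos(np.radians(40));tz[2]=np.sin(np.radians(40))
for f in (0,1):
    q=robot.inverse_kinematics(G+[0,0,.05],ori(h,0,f)); print("pick",f,None if q is None else np.round(q,2))
    for roll in (-60,-30,0,30,60):
        o=ori(-tz,roll,f); 
        for k in (.041,.211,.26):
            q=robot.inverse_kinematics(M+tz*k,o); print(f,roll,k,None if q is None else np.round(q,2))
```

```text
(array([ 0.42308495, -0.1050354 ,  0.17431054]), [np.float64(0.0012951044295258936), np.float64(0.001295104429525904)]) (array([ 0.43854059, -0.15136475,  0.13651075]), [np.float64(0.003952639408399862), np.float64(0.003952639408399852)]) [-0.25025932  0.75016985  0.61205839] 37.738487219913594 108.44888117801051
(array([0.54117617, 0.25375377, 0.04258343]), [np.float64(0.002113422480824392), np.float64(0.002113422480824463)]) (array([0.5212645 , 0.06005204, 0.04571673]), [np.float64(0.003238389349237598), np.float64(0.0032383893492376036)]) 0.19474766670025898
pick 0 [-0.34  0.59 -0.21  1.83  0.17  0.74  2.4 ]
0 -60 0.041 None
0 -60 0.211 None
0 -60 0.26 None
0 -30 0.041 [-0.36  0.79  0.88  1.78 -0.5   1.76 -1.84]
0 -30 0.211 [-0.46  0.42  0.66  1.87 -0.45  1.79 -2.26]
0 -30 0.26 [-0.54  0.35  0.66  1.88 -0.47  1.82 -2.36]
0 0 0.041 [-0.38  0.7   1.12  2.01 -0.85  1.64 -1.64]
0 0 0.211 [-0.91  0.34  1.38  2.12 -0.75  1.61 -2.03]
0 0 0.26 [-1.15  0.07  1.4   2.13 -0.64  1.47 -2.33]
0 30 0.041 [-0.25  0.58  1.12  2.28 -1.2   1.53 -1.39]
0 30 0.211 [ 0.42 -0.05 -0.01  2.36 -0.99  1.11 -2.01]
0 30 0.26 [ 0.57 -0.15 -0.23  2.36 -1.01  1.14 -2.12]
0 60 0.041 None
0 60 0.211 None
0 60 0.26 None
pick 1 [-0.83  0.6   0.45  1.86 -0.37  0.76 -0.29]
1 -60 0.041 None
1 -60 0.211 None
1 -60 0.26 None
1 -30 0.041 [-0.2   0.69  0.62  1.77 -0.4   1.69  1.14]
1 -30 0.211 [-0.34  0.39  0.49  1.86 -0.42  1.76  0.82]
1 -30 0.26 [-0.36  0.32  0.43  1.87 -0.45  1.79  0.71]
1 0 0.041 [-0.26  0.59  0.91  2.01 -0.78  1.53  1.39]
1 0 0.211 [-0.5   0.15  0.81  2.11 -0.65  1.45  0.91]
1 0 0.26 [-0.57  0.04  0.76  2.11 -0.63  1.43  0.75]
1 30 0.041 [ 0.26  0.35  0.43  2.26 -1.06  1.2   1.56]
1 30 0.211 [-0.69 -0.23  1.02  2.41 -0.82  0.96  0.98]
1 30 0.26 [-0.4  -0.27  0.62  2.4  -0.85  0.97  0.85]
1 60 0.041 None
1 60 0.211 None
1 60 0.26 None
```

```bash
cat >> h.py <<'E'
def ori(x,roll=0):
    z=np.array([0,0,1.]);z-=z@x*x;z/=np.linalg.norm(z);y=np.cross(z,x)
    D=np.c_[x,y,z]@R.from_euler('x',roll,degrees=True).as_matrix()
    return R.from_matrix(D@np.diag([-1.,1,-1])).as_rotvec()
G=np.array([.5408,.2543,.041]); P=np.array([.5213,.058,.041])
H=(P-G)/np.linalg.norm(P-G)
E
python3 - <<'E'
from h import *
import pickle
robot.reach(G+[0,0,.17],ori(H)); i1=camera_info("wrist");w1=grab_frame("wrist")
robot.reach(np.array([.41,-.03,.36]),ori(H)); i2=camera_info("wrist");w2=grab_frame("wrist")
pickle.dump((i1,i2),open("wi.pkl","wb"))
cv2.imwrite("pics/w1.png",w1);cv2.imwrite("pics/w2.png",w2)
print(sensors.get_state()["time"],proj(i1,G),proj(i1,P),proj(i2,[.423,-.105,.175]))
E
```

```text
3.4333 [317.27191588 221.76107851] [316.26382609 397.64461737] [335.8387088  286.98817672]
```

View pics/w1.png

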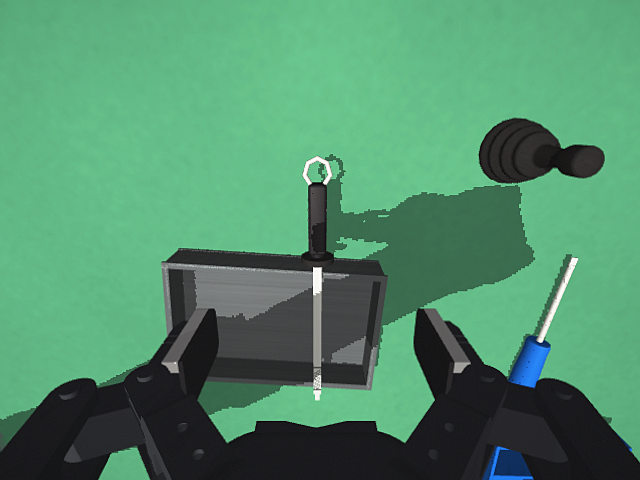

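View pics/w2.png

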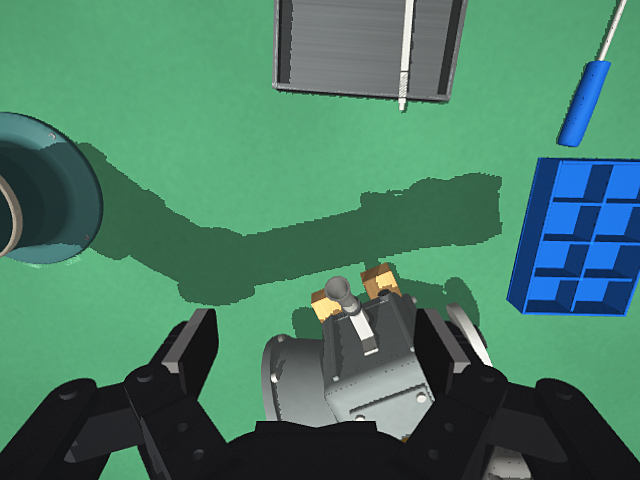

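w1: handle spans (317,184) to (317,254) with the tip at (317,400), matching the prediction. w2: mouth near (338,289) with the tube running to about (371,352). I'll zoom in for the axis.

Run:
```python
from h import *
W=cv2.imread("pics/w2.png");
cv2.imwrite("pics/crop2.png",cv2.resize(W[270:360,310:410],(800,720)[0:1]+(720,),interpolation=cv2.INTER_CUBIC)[:600])
```

```text
(no output)
```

View pics/crop2.png

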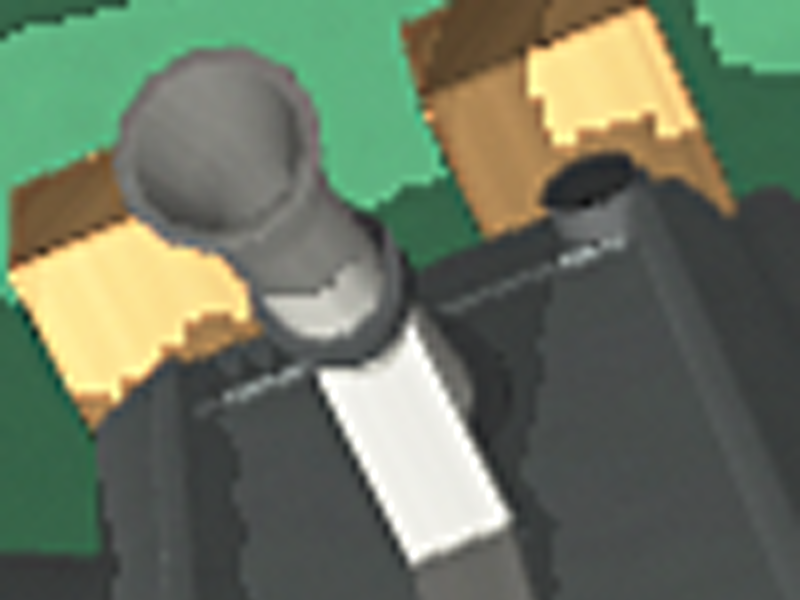

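Mouth centre in w2 is (337.2,288.1). The edge along gearbox x runs (335,321.3) to (388.8,300) and the bracket edges run (350,316.3) to (361.5,340.6).

Run:
```python
from h import *
import pickle
from scipy.optimize import minimize_scalar
t=camera_info("top"); s=camera_info("scene"); i1,i2=pickle.load(open("wi.pkl","rb"))
f=lambda a:(a[0]/8+310,a[1]/8+270)
m=tri([(t,(328.4,314.6)),(s,(303.4,182)),(i2,f((218,145)))]);print(m)
for c,p in ((t,(328.4,314.6)),(s,(303.4,182)),(i2,f((218,145)))): print(atz(c,p,.175))
for a,b,z in (((200,410),(630,240),.15),((412,565),(320,370),.12),((510,520),(415,320),.12)):
    v=atz(i2,f(b),z)-atz(i2,f(a),z);print(np.degrees(np.arctan2(v[1],v[0])))
M=m[0]
for yaw in range(104,118,2):
    a=np.radians(yaw);e=np.radians(40);tz=np.array([np.cos(e)*np.cos(a),np.cos(e)*np.sin(a),np.sin(e)])
    print(yaw,[np.round(proj(c,M-tz*.06),1) for c in (t,s)],np.round((proj(i2,M-tz*.06)-[310,270])*8))
```

```text
(array([ 0.42377546, -0.1054435 ,  0.17517513]), [np.float64(0.0012895322454884544), np.float64(0.001628732784337663), np.float64(0.0009430608353936274)])
[ 0.42281902 -0.10629818  0.175     ]
[ 0.42440441 -0.10393309  0.175     ]
[ 0.42431988 -0.10640412  0.175     ]
19.07793799916768
108.47765587799432
109.2567537266232
104 [array([345.4, 310.7]), array([284. , 200.6])] [298. 290.]
106 [array([345.2, 310.1]), array([284.3, 200.9])] [309. 286.]
108 [array([345. , 309.5]), array([284.6, 201.3])] [319. 282.]
110 [array([344.7, 308.9]), array([284.9, 201.6])] [330. 278.]
112 [array([344.5, 308.3]), array([285.2, 202. ])] [340. 274.]
114 [array([344.2, 307.7]), array([285.6, 202.3])] [350. 269.]
116 [array([343.9, 307.1]), array([286. , 202.7])] [359. 264.]
```

```bash
cat >> h.py <<'E'
M=np.array([.4237,-.1056,.175]);_a=np.radians(109);_e=np.radians(40)
TZ=np.array([np.cos(_e)*np.cos(_a),np.cos(_e)*np.sin(_a),np.sin(_e)])
def tcp(gp,o): return gp+R.from_rotvec(o).as_matrix()[:,2]*.005
E
python3 - <<'E'
from h import *
import pickle
o=ori(H); grip(.085)
robot.reach(tcp(G+[0,0,.10],o),o); robot.movel(tcp(G,o),.1)
f0=sensors.get_state()["force"]
grip(0,50); s=sensors.get_state(); print(s["opening"],s["grasp_force"],f0,s["force"])
robot.movel(tcp(G+[0,0,.18],o),.15)
s=sensors.get_state(); print(s["opening"],s["grasp_force"],s["force"],s["time"])
o2=R.from_rotvec(s["eef_rot"]).as_matrix(); g=s["tool_pos"]-.005*o2[:,2]
x=-o2[:,0]; pts=dict(grip=g,collar=g+.041*x,tip=g+.201*x)
out=[]
for n in ("scene","top","wrist"):
    c=camera_info(n);I=grab_frame(n);cv2.imwrite(f"pics/l_{n}.png",I)
    pp={k:proj(c,v) for k,v in pts.items()}; print(n,{k:np.round(v,1) for k,v in pp.items()})
    cx,cy=np.mean([pp["grip"],pp["tip"]],0).astype(int); w,h=(120,90) if n!="wrist" else (280,210)
    x0=max(0,cx-w//2);y0=max(0,min(480-h,cy-h//2)); print(n,x0,y0,w)
    out.append(cv2.resize(I[y0:y0+h,x0:x0+w],(400,300),interpolation=cv2.INTER_CUBIC))
out.append(np.zeros_like(out[0]))
cv2.imwrite("pics/lift.png",np.vstack([np.hstack(out[:2]),np.hstack(out[2:])]))
E
```

```text
0.015201633715930536 52.47514307498932 [-0.4333199   0.01895822  0.31026175] [-0.65733123 -0.2074078   1.18451127]
0.015490864148806686 52.354411482810974 [-0.61803679  0.03119734 -0.13424533] 8.2167
scene {'grip': array([477.7, 179.5]), 'collar': array([459.4, 179.9]), 'tip': array([385.5, 181.6])}
scene 371 135 120
top {'grip': array([178. , 266.7]), 'collar': array([194.7, 268.1]), 'tip': array([260.7, 273.4])}
top 159 225 120
wrist {'grip': array([316.6, 330.5]), 'collar': array([316.5, 408.4]), 'tip': array([316.1, 622.4])}
wrist 176 270 280
```

View pics/lift.png

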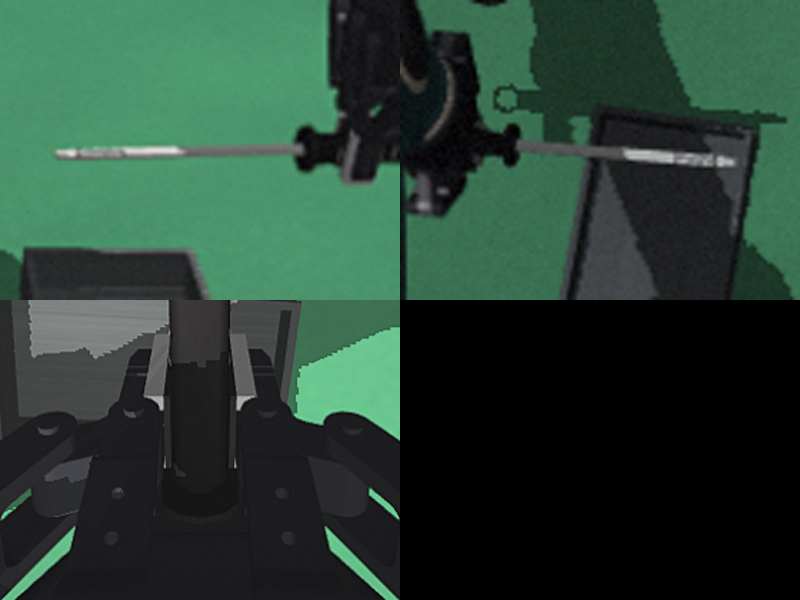

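The tip is seen at scene (388.1,181.2) and top (259.5,273.6). It's aligned with the tool, about 4 mm short along the rod, so the collar is about 37 mm ahead of the grasp point. Next I go to the pre-insertion pose.

Run:
```python
from h import *
for roll in (-30,-20,-10,0):
    o=ori(-TZ,roll); print(roll,[None if (q:=robot.inverse_kinematics(tcp(M+TZ*k,o),o)) is None else np.round(q,2) for k in (.25,.037)])
o=ori(-TZ,-15)
robot.reach(tcp(M+TZ*.26,o),o); robot.movel(tcp(M+TZ*.207,o),.1)
robot.sleep(.2);s=sensors.get_state();print(s["time"],s["force"],np.round(s["joint_positions"],2))
o2=R.from_rotvec(s["eef_rot"]).as_matrix(); g=s["tool_pos"]-.005*o2[:,2]; tip=g-.197*o2[:,0]
out=[]
for n in ("scene","top"):
    c=camera_info(n);I=grab_frame(n)
    p=proj(c,tip);m=proj(c,M);x0,y0=(m-[40,50]).astype(int);print(n,x0,y0,p,m)
    out.append(cv2.resize(I[y0:y0+80,x0:x0+80],(400,400),interpolation=cv2.INTER_CUBIC))
cv2.imwrite("pics/pre.png",np.hstack(out))
```

```text
-30 [array([-0.35,  0.33,  0.42,  1.88, -0.43,  1.77,  0.73]), array([-0.1 ,  0.66,  0.48,  1.77, -0.35,  1.66,  1.08])]
-20 [array([-0.36,  0.25,  0.48,  1.95, -0.5 ,  1.66,  0.74]), array([-0.06,  0.6 ,  0.5 ,  1.84, -0.45,  1.57,  1.11])]
-10 [array([-0.39,  0.16,  0.56,  2.03, -0.57,  1.55,  0.76]), array([-0.03,  0.54,  0.52,  1.91, -0.55,  1.49,  1.17])]
0 [array([-0.48,  0.06,  0.68,  2.12, -0.63,  1.42,  0.78]), array([-0.03,  0.49,  0.58,  1.99, -0.68,  1.42,  1.26])]
10.325 [-0.51090023  0.14503796  0.02651827] [-0.32  0.27  0.54  1.98 -0.52  1.59  0.85]
scene 262 131 [305.85929322 178.51106178] [302.61785205 181.89597898]
top 288 264 [324.99210895 315.02171662] [328.10453485 314.24374479]
```

View pics/pre.png

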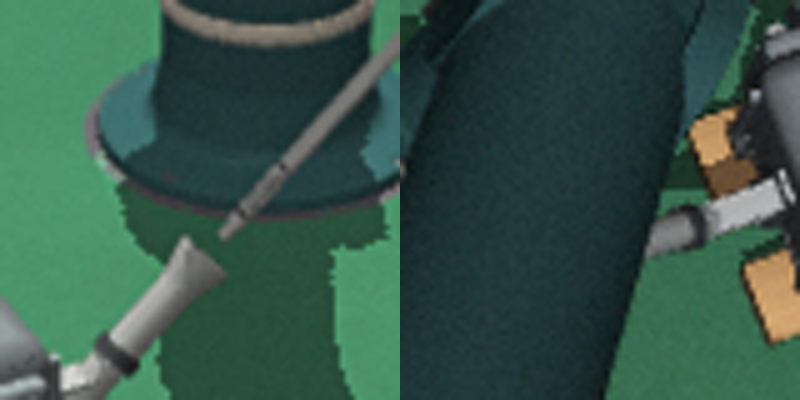

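In the scene crop the tip (224,238) lies on the tube's axis line through the mouth (205,257); the top view is blocked by the arm. I'll insert step by step, watching the force.

Run:
```python
from h import *
o=ori(-TZ,-15); f0=sensors.get_state()["force"]
k=.207
while k>.075:
    k-=.008; robot.movel(tcp(M+TZ*k,o),.06)
    s=sensors.get_state();f=s["force"]-f0;ax=f@TZ;lat=f-ax*TZ
    print(round(k,3),round(ax,2),np.round(lat,1),round(s["opening"],4))
    if ax>10 or np.linalg.norm(lat)>10: break
print(s["time"],s["ft_torque"])
```

```text
0.199 -0.2 [-0.3 -0.4  0.3] 0.0152
0.191 -0.04 [-0.4 -0.3  0.1] 0.0153
0.183 0.19 [ 0.3 -0.1  0.2] 0.015
0.175 0.65 [-0.1  0.2 -0.2] 0.0155
0.167 0.53 [-0.2  0.5 -0.6] 0.0151
0.159 -0.07 [-0.7  0.2 -0.5] 0.0149
0.151 0.01 [-0.2 -0.4  0.4] 0.0151
0.143 -0.19 [-0.3  0.4 -0.5] 0.0151
0.135 0.55 [ 0.2  0.2 -0.1] 0.0152
0.127 0.84 [-1.   0.4 -0.9] 0.0152
0.119 1.04 [-0.1  0.2 -0.2] 0.0153
0.111 -0.17 [-0.3 -0.2  0.2] 0.0152
0.103 -0.81 [ 0.8  0.7 -0.5] 0.0153
0.095 -0.47 [-1.1  0.4 -0.8] 0.0149
0.087 0.37 [ 0.3  0.4 -0.3] 0.0152
0.079 -0.58 [-1.1 -0.2 -0.2] 0.0149
0.071 0.91 [-0.9 -0.1 -0.3] 0.0153
15.2417 [-0.55514329 -0.52231996  0.06480523]
```

Run:
```python
from h import *
o=ori(-TZ,-15)
k=.071
f0=np.mean([sensors.get_state()["force"] for _ in range(3)],0)
while k>.026:
    k-=.004 if k>.05 else .0012; robot.movel(tcp(M+TZ*k,o),.05)
    s=sensors.get_state();f=s["force"]-f0;ax=f@TZ;lat=f-ax*TZ
    print(round(k,4),round(ax,2),np.round(lat,1))
    if ax>5 or np.linalg.norm(lat)>12: break
robot.sleep(.3);s=sensors.get_state()
print(s["time"],(s["force"]-f0)@TZ,s["opening"])
I=grab_frame("scene");cv2.imwrite("pics/in.png",cv2.resize(I[130:220,250:370],(800,600),interpolation=cv2.INTER_CUBIC))
```

```text
0.067 -1.24 [ 0.1  0.9 -1. ]
0.063 -0.4 [ 1.2  0.4 -0. ]
0.059 -1.14 [1.4 0.2 0.3]
0.055 -0.97 [-0.1 -0.1  0.1]
0.051 -1.19 [-0.5 -0.4  0.3]
0.047 -0.94 [ 1.3 -0.1  0.7]
0.0458 -0.97 [ 1.1 -0.1  0.5]
0.0446 -0.46 [ 0.9  1.  -0.8]
0.0434 -1.17 [ 0.5 -0.3  0.5]
0.0422 -0.37 [-0.  -0.3  0.4]
0.041 -0.96 [0.5 0.1 0.1]
0.0398 -2.14 [ 0.9  0.3 -0.1]
0.0386 -0.85 [-0.1 -0.4  0.4]
0.0374 -1.06 [-0.1  0.3 -0.4]
0.0362 5.87 [ 0.6 -1.1  1.5]
19.2917 4.796885000209983 0.015292954312112974
```

View pics/in.png

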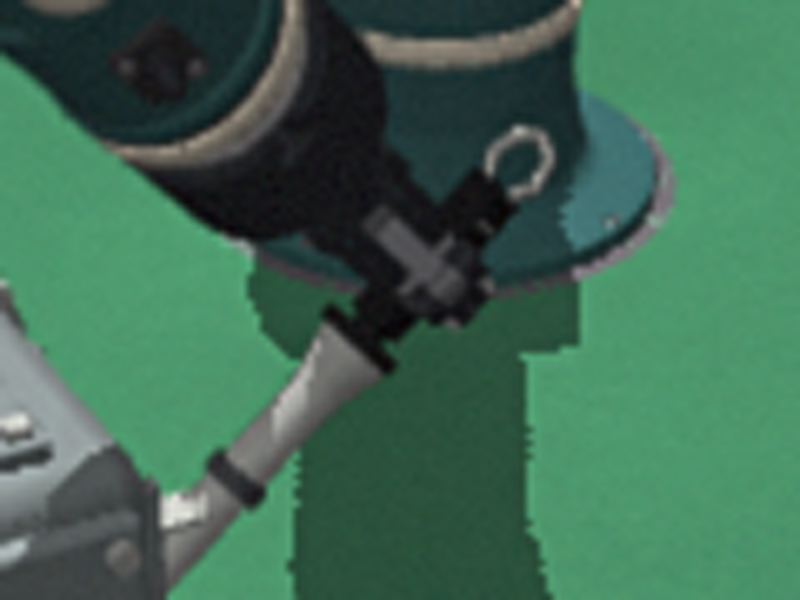

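The collar is seated on the mouth: black disc at crop (355,338), with 5 N felt. Now I draw it out and go to the reading pose.

Run:
```python
from h import *
o=ori(-TZ,-15)
robot.movel(tcp(M+TZ*.26,o),.12)
s=sensors.get_state();print(s["time"],s["force"],s["opening"])
t=camera_info("top")
C=np.mean([atz(t,p,.04) for p in ((222,257),(267,262),(252,340),(205,331))],0);print("tray",C)
o=ori(H);g=C-.197*H;g[2]=.135
robot.reach(tcp(g+[0,0,.12],o),o);robot.movel(tcp(g,o),.1);robot.sleep(.5)
s=sensors.get_state();print(s["time"],s["opening"],s["grasp_force"],s["force"])
A=grab_frame("scene");B=grab_frame("top")
z=lambda I,x,y:cv2.resize(I[y:y+150,x:x+160],(400,375),interpolation=cv2.INTER_CUBIC)
cv2.imwrite("pics/fin.png",np.hstack([z(A,360,130),z(B,130,220)]))
```

```text
21.3583 [ 0.42299908 -1.00930437 -0.65780233] 0.015062934491061969
tray [0.48659739 0.13919946 0.04      ]
24.425 0.015372417352358092 52.35234618186951 [ 0.28877255 -0.19071502 -1.16021373]
```

View pics/fin.png

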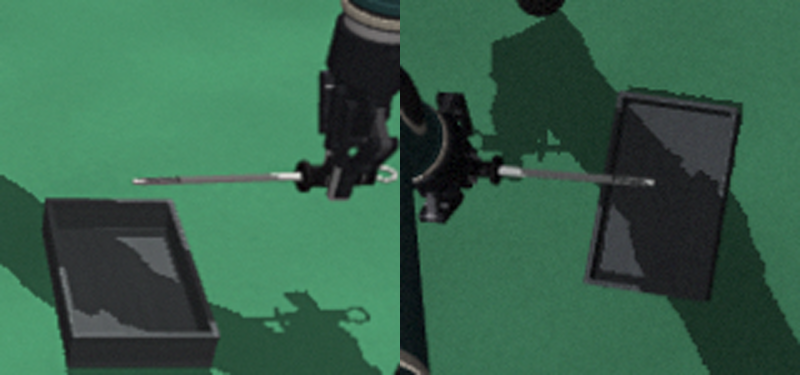

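The tip is over the tray at scene crop (137,182) and top crop (652,182). The rod is level, about 95 mm above the rim and still held firmly. Handing in.

```bash
python3 -c "
from h import *
print(robot.job_done())"
```

```text
the job is handed in; nothing more can be done
None
```

The dipstick went down its tube until the collar stopped on the mouth (about 5 N felt) and was drawn right out; it is now held level, marked face up, with its tip over the drip tray about 95 mm above the rim, and the job is handed in.

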